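Start up the microscope lamp from its switch boxes

ROBOT

A 6-joint arm with a two-finger parallel gripper is mounted at the origin on the work surface. World frame = base frame: x ahead of the robot, y to its left, z up, the work surface at z = 0. Lengths are in m, angles in rad, forces in N, time in s.
With the tool pointing down it reaches from about 0.225 to 0.725 m from the base axis. Payload 3.1 kg.
Tool frame: the origin (TCP) lies at the very end of the fingers, on their centre line; the grasp point (between the pads) lies 19 mm behind it; y points along the fingers, x is the direction in which the jaws open and shut, and the axes are right-handed (so a half turn about y gives the same grasp; the last joint's range is limited). The gripper opens to 85 mm and grips with 20 to 120 N. Pads are 22 mm wide; open, the fingers measure 114 mm over their backs; the gripper's body (76 mm by 85 mm) begins 54 mm behind the grasp point. The pads swing forward as they close: fully open they stand 13 mm farther back than shut.
Start: joints at [-0.128, 0.048, 0.099, 1.622, 0, 1.443], TCP at [0.525, -0, 0.231] pointing down, gripper open.
Joint ranges: [-2.91, 2.91], [-0.99, 1.94], [-1.21, 1.42], [-2.12, 2.29], [-1.49, 1.47], [-3.14, 3.14]. Speed limits (rad/s): [2.79, 2.79, 3.14, 3.14, 3.14, 3.14].

INTERFACE

Orientations are given as a unit quaternion [x, y, z, w].
In Python, from workcell import r gives the robot as it stands.
- The arm moves only by the shell command python3 -m inch 'ROWS' [FORCE]. ROWS is JSON, a list of rows, each an object of numbers: "x", "y", "z": the shift along the world's x, y, z each as a share of 10 cm, from -1 to 1; "rx", "ry", "rz": the turn, a rotation vector about the world's x, y, z each as a share of 90 degrees, from -1 to 1; "jaw": the opening, from -1 (shut) to 1 (fully open), so that 0 is half open. A call has 1 to 10 rows; each row shifts and turns the commanded pose from where the row before left it; what a row does not reach is not made up. A row lasts 1/10 s, in which the tool goes at most 50 mm and 8.59 degrees, less where a joint would pass 70% of its speed; a pose out of reach is approached as far as the arm can. A call with a number of a shift or a turn outside -1 to 1 is refused whole. A call with a gripper value outside its range is refused whole. The fingers move at their own pace and stop on an object; FORCE is the grip in N (left out, the last holds). Time passes only in rows, so rows that do not move let the fingers close. It gives the time, the measured TCP pose, the force and the opening at its end, in the units of the state.
- r.state(): the state, without advancing time (a new reading comes with each control period).
- r.capture(name): name is "scene" or "side" or "wrist"; returns a dict with "frame" (480x640x3 uint8, red, green, blue), "range_z" (480x640 float32, m along the optical axis (not along the pixel's ray), 0 where there is no reading), "fx", "fy", "cx", "cy" (pixels), "k1" (the pictures are not rectified: a ray, as slopes to the right and down, at radius r is drawn at 1 + k1 r^2 times it, then the intrinsics apply), "extrinsics" (4x4, takes a point from camera to world coordinates). Camera axes: x right, y up, looking along -z (the intrinsics and any distortion apply to the point x, -y, -z); pixel columns grow to the right and rows downward; lengths in m; the calibration is good to about 2 mm. A picture is of the moment at which its call begins.
- r.close_job(): hands the job in, once; it reports no verdict.
Trained networks look in the newest picture that a camera, given by its name, has taken for a name from the list of things; names that differ only in an ending like _2 or _b are one class to them, and where a whole thing is asked for, a point or a joint stands for the part that bears it (a point fixed in the world has none). Each returns a list of dicts, best first, with "confidence" (0 to 1); they miss things now and then, are a little off and sometimes report something else, mostly with a low value. They report only what shows in the picture. A call takes as long as a camera call. They do not tell look-alikes from the thing itself.
- r.search_frame(label, camera): "extent" ([left, top, right, bottom] in pixels, round what is visible of it).
- r.landmark_of(label, camera): "location" ([row, column] in pixels: a listed point, or the origin of a listed thing).
The state is a dict: "time_s": time; "joint_pos": joint angles; "qd": joint speeds; "joint_torque": joint torques, N m; "position": TCP position; "ee_rot": TCP orientation; "contact_force": force on the tool from outside, world axes, zero at the start; "ft_torque": the same for the moment, N m; "finger_gap": opening from 0.0 (shut) to 1.0 (fully open).
Only numpy, scipy, OpenCV 4.12 (cv2) and the standard library are available. Lean on these libraries where they do the work, as an engineer would, in place of code of your own. Each camera call takes 0.05 s, during which the arm holds its last target. There are 200 camera calls.

TASK

Start up the microscope's lamp by tapping down the round push keys on three of the switch boxes with the fingertips, in this order: first blue (cooling fan), then yellow (lamp), then green (shutter). Press each key lightly, most of the way down so that it stays down, and then take the hand clear of everything. Do not press the red key, do not pick up or shove the boxes, and leave the oil bottle, the objective and the slide box where they stand.

Things in the scene. Friction and masses are not known exactly. Their poses are not given: they have to be found in the camera images.
- blue_box: loose grey switch box (cooling fan), 0.5 to 0.85 kg, 64 x 64 mm in plan, its flat top 48 mm above the bench; it stands on rubber feet, free to slide or be lifted, with a blue strip on its front side and one round blue push key in the middle of its top. Origin: centre of its underside; z up, front to -x.
- blue_top (a point): centre of the flat top of the round blue key cap (32 mm across, on a black plunger 37 mm across), on the box's vertical axis. Untouched, it is 74 mm above the bench with the key up and 64 mm with the key down. The cap also has a soft spring of its own on the plunger: it gives 1.2 N per mm, up to 12 mm, and comes back when released.
- blue_key (a joint): how far the blue key's plunger is pressed straight down, m: 0 fully up, 0.010 fully down on its stop. It starts up (0 to 0.0015) and has no return spring: a push of about 3 N (cap already given by about 2 mm) moves it, and it stays where it is left. Beyond 0.005 it is switched on; a push of 6 N on the cap takes it fully down.
- yellow_box: loose grey switch box (lamp), 0.5 to 0.85 kg, 64 x 64 mm in plan, its flat top 48 mm above the bench; it stands on rubber feet, free to slide or be lifted, with a yellow strip on its front side and one round yellow push key in the middle of its top. Origin: centre of its underside; z up, front to -x.
- yellow_top (a point): centre of the flat top of the round yellow key cap (32 mm across, on a black plunger 37 mm across), on the box's vertical axis. Untouched, it is 74 mm above the bench with the key up and 64 mm with the key down. The cap also has a soft spring of its own on the plunger: it gives 1.2 N per mm, up to 12 mm, and comes back when released.
- yellow_key (a joint): how far the yellow key's plunger is pressed straight down, m: 0 fully up, 0.010 fully down on its stop. It starts up (0 to 0.0015) and has no return spring: a push of about 3 N (cap already given by about 2 mm) moves it, and it stays where it is left. Beyond 0.005 it is switched on; a push of 6 N on the cap takes it fully down.
- green_box: loose grey switch box (shutter), 0.5 to 0.85 kg, 64 x 64 mm in plan, its flat top 48 mm above the bench; it stands on rubber feet, free to slide or be lifted, with a green strip on its front side and one round green push key in the middle of its top. Origin: centre of its underside; z up, front to -x.
- green_top (a point): centre of the flat top of the round green key cap (32 mm across, on a black plunger 37 mm across), on the box's vertical axis. Untouched, it is 74 mm above the bench with the key up and 64 mm with the key down. The cap also has a soft spring of its own on the plunger: it gives 1.2 N per mm, up to 12 mm, and comes back when released.
- green_key (a joint): how far the green key's plunger is pressed straight down, m: 0 fully up, 0.010 fully down on its stop. It starts up (0 to 0.0015) and has no return spring: a push of about 3 N (cap already given by about 2 mm) moves it, and it stays where it is left. Beyond 0.005 it is switched on; a push of 6 N on the cap takes it fully down.
- red_box: loose grey switch box (lamp reset, not to be used), 0.5 to 0.85 kg, 64 x 64 mm in plan, its flat top 48 mm above the bench; it stands on rubber feet, free to slide or be lifted, with a red strip on its front side and one round red push key in the middle of its top. Origin: centre of its underside; z up, front to -x.
- red_top (a point): centre of the flat top of the round red key cap (32 mm across, on a black plunger 37 mm across), on the box's vertical axis. Untouched, it is 74 mm above the bench with the key up and 64 mm with the key down. The cap also has a soft spring of its own on the plunger: it gives 1.2 N per mm, up to 12 mm, and comes back when released.
- red_key (a joint): how far the red key's plunger is pressed straight down, m: 0 fully up, 0.010 fully down on its stop. It starts up (0 to 0.0015) and has no return spring: a push of about 3 N (cap already given by about 2 mm) moves it, and it stays where it is left. Beyond 0.005 it is switched on; a push of 6 N on the cap takes it fully down.
- oil_bottle: loose amber oil bottle with black cap, 36 mm across, 75 mm high, upright; origin: centre of its underside. Bystander.
- objective: loose steel microscope objective standing nose up, 25 mm across, 44 mm high; origin: centre of its underside. Bystander.
- slide_box: loose closed slide box, blue with white lid, 60 x 85 mm in plan (long side along its y), 32 mm high; origin: centre of its underside. Bystander.
Mind the look-alikes: they are no part of the job. Leave any brown or orange look-alike of the blue_box alone.

How it is judged:
By the outcome, as a careful person would: the job done as asked, in the order asked, and still so for the second after the job is handed in, with the robot touching nothing.
It also fails if it takes over 48 s, if anything falls off the work surface, if the arm or the gripper's body presses on something with over 40 N, if the wrist force passes 120 N, or if a joint passes its speed limit or range.

## Working session

There is one attempt and no reset: what is moved stays moved. The work goes in short steps, Python scripts to look and compute and a shell command to move; the robot and the scene stay as the last step left them, time stands still between calls to the robot, and variables do not carry over. Pictures are saved under pics/ and viewed, about 8 in all and at most 12, crops included, and the job is handed in when it is done.

```bash
mkdir -p pics
cat > h.py <<'E'
import numpy as np, cv2
from workcell import r
def world(c,row,col,z=None):
    # undistort
    d=np.array([(col-c["cx"])/c["fx"],(row-c["cy"])/c["fy"]]); u=d.copy()
    for _ in range(20): u=d/(1+c["k1"]*(u@u))
    ray=np.array([u[0],-u[1],-1.]); T=np.array(c["extrinsics"])
    o=T[:3,3]; v=T[:3,:3]@ray
    if z is None:
        s=c["range_z"][int(round(row)),int(round(col))]
    else: s=(z-o[2])/v[2]
    return o+s*v
E
python3 - <<'E'
from h import *
s=r.state(); print(s)
for cam in ["scene","side"]:
    c=r.capture(cam); cv2.imwrite(f"pics/{cam}0.png",c["frame"][:,:,::-1])
    for n in ["blue","yellow","green","red"]:
        for d in r.landmark_of(n+"_top",cam)[:3]:
            row,col=d["location"]; print(cam,n,round(d["confidence"],2),[round(row),round(col)],world(c,row,col,.074).round(4),world(c,row,col).round(4))
    for n in ["oil_bottle","objective","slide_box"]:
        for d in r.landmark_of(n,cam)[:2]:
            row,col=d["location"]; print(cam,n,round(d["confidence"],2),[round(row),round(col)],world(c,row,col,0).round(3))
E
```

```text
{'time_s': 0.0, 'joint_pos': array([-1.27784828e-01,  4.87357464e-02,  9.75770229e-02,  1.62200782e+00,
       -1.05823050e-05,  1.44300086e+00]), 'qd': array([-8.16598895e-04,  8.79484062e-04,  1.25878553e-03, -1.91719158e-03,
        5.22388383e-04,  7.79049159e-05]), 'joint_torque': array([ 2.96208136e-04, -3.38780022e+01,  3.20016932e+01,  2.03766406e-02,
       -2.11149008e-04,  6.20949692e-06]), 'position': array([5.24378690e-01, 7.18200327e-05, 2.30114543e-01]), 'ee_rot': array([-0.7070032 ,  0.00082788,  0.00083541,  0.70720937]), 'contact_force': array([0.77304955, 0.34921544, 0.08867601]), 'ft_torque': array([0.02477859, 0.0204558 , 0.0074383 ]), 'finger_gap': 1.0043989611797566}
scene blue 0.75 [307, 121] [ 0.4802 -0.4916  0.074 ] [ 0.4818 -0.4916  0.076 ]
scene blue 0.58 [292, 500] [0.8454 0.1313 0.074 ] [0.8459 0.1301 0.0757]
scene blue 0.53 [224, 294] [ 0.4808 -0.1074  0.074 ] [ 0.4797 -0.1068  0.0726]
scene yellow 0.74 [317, 320] [ 0.7033 -0.1859  0.074 ] [ 0.6816 -0.172   0.0323]
scene green 0.46 [246, 232] [ 0.4624 -0.2455  0.074 ] [ 0.4624 -0.2455  0.0739]
scene red
[... 271 characters left out ...]
0.074 ] [ 0.4775 -0.0754  0.0261]
side blue 0.73 [254, 372] [ 0.4772 -0.0996  0.074 ] [ 0.4768 -0.0988  0.0746]
side blue 0.71 [262, 141] [0.8482 0.1254 0.074 ] [0.849  0.1246 0.0732]
side yellow 0.83 [362, 251] [0.5211 0.2491 0.074 ] [0.5238 0.2455 0.0696]
side green 0.7 [223, 405] [ 0.4611 -0.2336  0.074 ] [ 0.4623 -0.2371  0.0717]
side green 0.45 [252, 369] [ 0.4844 -0.103   0.074 ] [ 0.4849 -0.1042  0.0731]
side red 0.69 [297, 300] [0.5334 0.0782 0.074 ] [0.5341 0.0769 0.0728]
side oil_bottle 0.91 [244, 305] [ 0.661 -0.164 -0.   ]
side oil_bottle 0.33 [361, 250] [ 0.569  0.187 -0.   ]
side objective 0.71 [280, 263] [ 0.672 -0.015  0.   ]
side slide_box 0.63 [336, 213] [0.664 0.166 0.   ]
```

View pics/scene0.png

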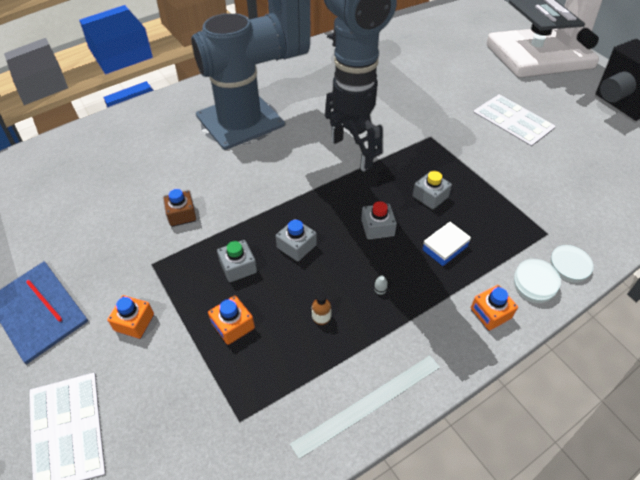

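View pics/side0.png

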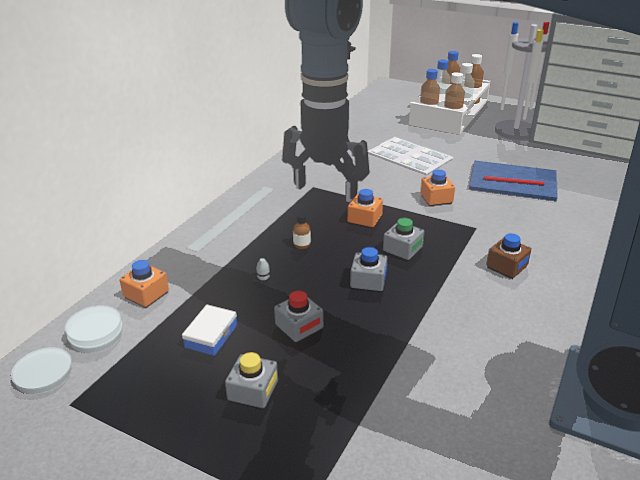

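Blue-key candidates are the grey box at scene (row 228, col 295) and side (255, 370), the orange boxes at scene (308,228), (305,126) and (297,497), and the brown box at scene (197,177). Only the box at (228,295) is grey with a blue key, so that is blue_box. Yellow is at scene (178,434), green at (248,235) and red at (210,380). Next I'll refine the cap centres from colour plus depth, and confirm with a crop.

```bash
cat >> h.py <<'E'
HUE=dict(blue=(100,125),yellow=(22,35),green=(50,85),red=(0,8))
def cap(c,name,guess,zlo=.066,rad=.035):
    T=np.array(c["extrinsics"]);hsv=cv2.cvtColor(c["frame"],cv2.COLOR_RGB2HSV).astype(int)
    lo,hi=HUE[name]; m=(hsv[...,0]>=lo)&(hsv[...,0]<=hi)&(hsv[...,1]>120)&(hsv[...,2]>60)
    P=np.array([world(c,a,b) for a,b in zip(*np.nonzero(m)) if c["range_z"][a,b]>0])
    if not len(P): return None
    k=(np.hypot(*(P[:,:2]-guess).T)<rad)&(P[:,2]>zlo)
    P=P[k]
    if len(P)<5: return None
    top=P[P[:,2]>np.percentile(P[:,2],90)-.005]
    (cx,cy),rr=cv2.minEnclosingCircle(top[:,:2].astype(np.float32))
    return len(top),top.mean(0).round(4),(round(cx,4),round(cy,4),round(rr,4))
G=dict(blue=(.479,-.104),yellow=(.522,.247),green=(.462,-.240),red=(.536,.075))
E
python3 - <<'E'
from h import *
F=[]
for cam in ["scene","side"]:
    c=r.capture(cam)
    for n in G: print(cam,n,cap(c,n,G[n]))
    F.append(c["frame"])
a=cv2.resize(F[0][160:290,200:460],None,fx=2.4,fy=2.4); b=cv2.resize(F[1][180:310,300:560],None,fx=2.4,fy=2.4)
cv2.imwrite("pics/crop.png",np.vstack([a,b])[:600,:,::-1])
E
```

```text
scene blue (143, array([ 0.4856, -0.1085,  0.0741]), (0.4849, -0.1077, 0.0176))
scene yellow (109, array([0.5299, 0.2402, 0.0727]), (0.529, 0.2412, 0.0167))
scene green (138, array([ 0.4669, -0.2426,  0.0729]), (0.4662, -0.2427, 0.0161))
scene red (130, array([0.5401, 0.0732, 0.0743]), (0.5401, 0.074, 0.0165))
side blue (140, array([ 0.4841, -0.1031,  0.0722]), (0.4851, -0.1039, 0.0196))
side yellow (252, array([0.5274, 0.2449, 0.0708]), (0.5282, 0.2436, 0.0178))
side green (18, array([ 0.4651, -0.2439,  0.0713]), (0.4654, -0.2406, 0.0148))
side red (180, array([0.5384, 0.0781, 0.0725]), (0.5396, 0.0778, 0.0174))
```

View pics/crop.png

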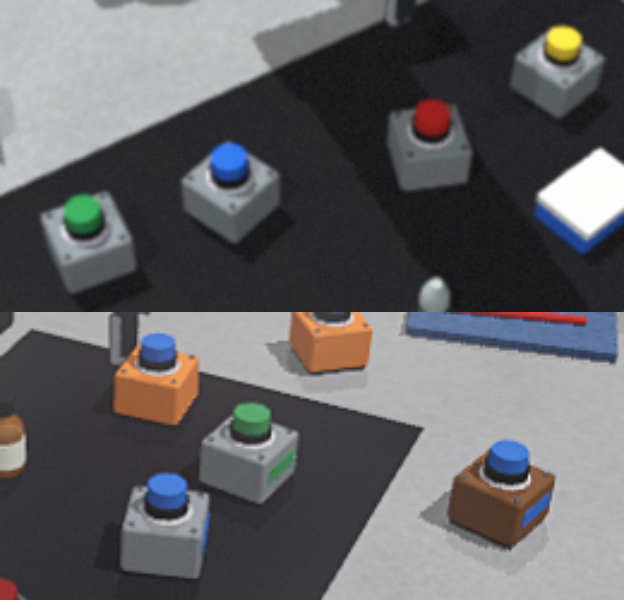

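The crop confirms it: the blue key on a grey box sits between the green and red boxes, and the look-alikes are orange or brown. Closing the jaws and moving above blue.

```bash
python3 -m inch '[{"x":-0.2,"y":-0.35,"jaw":-1},{"x":-0.2,"y":-0.35,"jaw":-1},{"y":-0.36,"jaw":-1},{"z":-0.35,"jaw":-1},{"z":-0.35,"jaw":-1},{"z":-0.3,"jaw":-1},{"jaw":-1},{"jaw":-1},{"jaw":-1}]'
```

```text
schema error: expected keys x, y, z, rx, ry, rz, jaw
```

```bash
python3 -m inch '[{"x":-0.2,"y":-0.35,"z":0,"rx":0,"ry":0,"rz":0,"jaw":-1},{"x":-0.2,"y":-0.35,"z":0,"rx":0,"ry":0,"rz":0,"jaw":-1},{"x":0,"y":-0.36,"z":0,"rx":0,"ry":0,"rz":0,"jaw":-1},{"x":0,"y":0,"z":-0.35,"rx":0,"ry":0,"rz":0,"jaw":-1},{"x":0,"y":0,"z":-0.35,"rx":0,"ry":0,"rz":0,"jaw":-1},{"x":0,"y":0,"z":-0.3,"rx":0,"ry":0,"rz":0,"jaw":-1},{"x":0,"y":0,"z":0,"rx":0,"ry":0,"rz":0,"jaw":-1},{"x":0,"y":0,"z":0,"rx":0,"ry":0,"rz":0,"jaw":-1},{"x":0,"y":0,"z":0,"rx":0,"ry":0,"rz":0,"jaw":-1}]'
python3 - <<'E'
from h import *
c=r.capture("wrist"); cv2.imwrite("pics/w1.png",c["frame"][:,:,::-1]); print(cap(c,"blue",G["blue"],.06)); s=r.state();print(s["position"],s["contact_force"],s["finger_gap"])
E
```

```text
time_s: 1.8
position: [0.4864, -0.1064, 0.1337]
ee_rot: [0.708, 0.001, 0.001, -0.707]
contact_force: [0.4, -0.5, -1.0]
finger_gap: -0.001
(2727, array([ 0.4856, -0.105 ,  0.0735]), (0.4854, -0.106, 0.016))
[ 0.48667943 -0.10650714  0.13398968] [-0.14985462 -0.26138164  0.30693532] 0.0007453817853728798
```

View pics/w1.png

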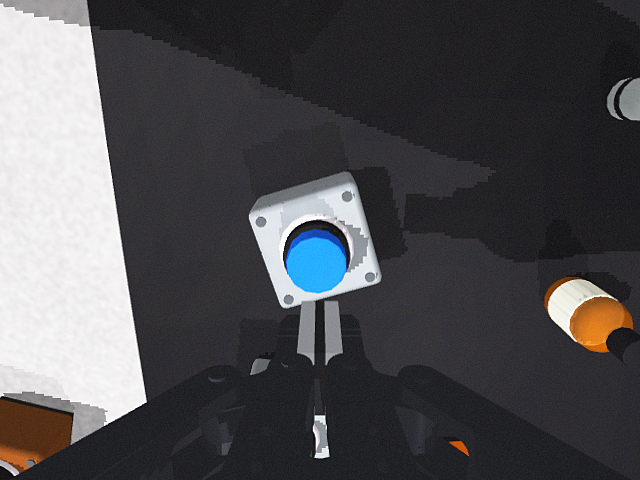

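The wrist view shows the grey box with its blue cap at about (262,316) px, centred at (0.4854, -0.106). The shut fingers are within 1.5 mm of it. Descending to just above the cap.

```bash
python3 -m inch '[{"x":-0.01,"y":0,"z":-0.3,"rx":0,"ry":0,"rz":0,"jaw":-1},{"x":0,"y":0,"z":-0.2,"rx":0,"ry":0,"rz":0,"jaw":-1},{"x":0,"y":0,"z":0,"rx":0,"ry":0,"rz":0,"jaw":-1},{"x":0,"y":0,"z":0,"rx":0,"ry":0,"rz":0,"jaw":-1}]'; python3 -m inch '[{"x":0,"y":0,"z":-0.04,"rx":0,"ry":0,"rz":0,"jaw":-1},{"x":0,"y":0,"z":-0.04,"rx":0,"ry":0,"rz":0,"jaw":-1},{"x":0,"y":0,"z":-0.04,"rx":0,"ry":0,"rz":0,"jaw":-1},{"x":0,"y":0,"z":0,"rx":0,"ry":0,"rz":0,"jaw":-1},{"x":0,"y":0,"z":0,"rx":0,"ry":0,"rz":0,"jaw":-1}]'
```

```text
time_s: 2.25
position: [0.4849, -0.1062, 0.0828]
ee_rot: [0.707, 0.001, 0.001, -0.707]
contact_force: [0.7, -0.1, 0.7]
finger_gap: -0.0
time_s: 2.75
position: [0.4848, -0.1063, 0.0699]
ee_rot: [0.707, 0.001, 0.001, -0.707]
contact_force: [1.4, -0.2, 1.9]
finger_gap: 0.0
```

```bash
python3 -m inch '[{"x":0,"y":0,"z":-0.03,"rx":0,"ry":0,"rz":0,"jaw":-1},{"x":0,"y":0,"z":-0.03,"rx":0,"ry":0,"rz":0,"jaw":-1},{"x":0,"y":0,"z":-0.03,"rx":0,"ry":0,"rz":0,"jaw":-1},{"x":0,"y":0,"z":0,"rx":0,"ry":0,"rz":0,"jaw":-1},{"x":0,"y":0,"z":0,"rx":0,"ry":0,"rz":0,"jaw":-1}]'
python3 - <<'E'
from h import *
c=r.capture("side"); s=r.state();print(s["position"],s["contact_force"])
E
```

```text
time_s: 3.25
position: [0.4846, -0.1062, 0.0608]
ee_rot: [0.707, 0.0, 0.0, -0.707]
contact_force: [2.3, -0.0, 4.6]
finger_gap: 0.006
[ 0.48457186 -0.1062136   0.06080576] [ 2.44545221 -1.12620683  3.28970928]
```

```bash
python3 -m inch '[{"x":0,"y":0,"z":0.2,"rx":0,"ry":0,"rz":0,"jaw":-1},{"x":0,"y":0,"z":0.4,"rx":0,"ry":0,"rz":0,"jaw":-1},{"x":0,"y":0,"z":0.13,"rx":0,"ry":0,"rz":0,"jaw":-1},{"x":0,"y":0,"z":0,"rx":0,"ry":0,"rz":0,"jaw":-1},{"x":0,"y":0,"z":0,"rx":0,"ry":0,"rz":0,"jaw":-1}]'
python3 - <<'E'
from h import *
c=r.capture("wrist"); print(cap(c,"blue",G["blue"],.055)); 
c=r.capture("scene"); print(cap(c,"blue",G["blue"],.055));
E
```

```text
time_s: 3.8
position: [0.4831, -0.1057, 0.1319]
ee_rot: [-0.707, 0.001, 0.001, 0.707]
contact_force: [0.3, -0.0, -0.8]
finger_gap: 0.0
(2527, array([ 0.4855, -0.1049,  0.0635]), (0.4855, -0.1058, 0.0158))
(136, array([ 0.4858, -0.1081,  0.0642]), (0.4853, -0.1081, 0.0172))
```

Blue is down: the cap top went from 73.5 to 63.5 mm and the box hasn't moved. Next is yellow, passing well above red.

```bash
python3 -m inch '[{"x":0.06,"y":0.43,"z":0,"rx":0,"ry":0,"rz":0,"jaw":-1},{"x":0.06,"y":0.43,"z":0,"rx":0,"ry":0,"rz":0,"jaw":-1},{"x":0.06,"y":0.43,"z":0,"rx":0,"ry":0,"rz":0,"jaw":-1},{"x":0.06,"y":0.43,"z":0,"rx":0,"ry":0,"rz":0,"jaw":-1},{"x":0.06,"y":0.44,"z":0,"rx":0,"ry":0,"rz":0,"jaw":-1},{"x":0.05,"y":0.44,"z":0,"rx":0,"ry":0,"rz":0,"jaw":-1},{"x":0.05,"y":0.44,"z":0,"rx":0,"ry":0,"rz":0,"jaw":-1},{"x":0.05,"y":0.44,"z":0,"rx":0,"ry":0,"rz":0,"jaw":-1},{"x":0,"y":0,"z":0,"rx":0,"ry":0,"rz":0,"jaw":-1},{"x":0,"y":0,"z":0,"rx":0,"ry":0,"rz":0,"jaw":-1}]'
python3 - <<'E'
from h import *
c=r.capture("wrist"); print(cap(c,"yellow",G["yellow"],.055),r.state()["position"])
E
```

```text
time_s: 4.9
position: [0.5275, 0.2424, 0.131]
ee_rot: [0.708, -0.001, -0.002, -0.706]
contact_force: [-0.8, -0.4, -0.5]
finger_gap: 0.003
(2802, array([0.5292, 0.2445, 0.072 ]), (0.5292, 0.2436, 0.0159)) [0.52782531 0.24145509 0.13146959]
```

Centred within 2 mm; I'll correct that on the way down to about 0.061.

```bash
python3 -m inch '[{"x":0.01,"y":0.02,"z":-0.3,"rx":0,"ry":0,"rz":0,"jaw":-1},{"x":0,"y":0,"z":-0.18,"rx":0,"ry":0,"rz":0,"jaw":-1},{"x":0,"y":0,"z":-0.04,"rx":0,"ry":0,"rz":0,"jaw":-1},{"x":0,"y":0,"z":-0.04,"rx":0,"ry":0,"rz":0,"jaw":-1},{"x":0,"y":0,"z":-0.04,"rx":0,"ry":0,"rz":0,"jaw":-1},{"x":0,"y":0,"z":0,"rx":0,"ry":0,"rz":0,"jaw":-1},{"x":0,"y":0,"z":0,"rx":0,"ry":0,"rz":0,"jaw":-1}]'; python3 -m inch '[{"x":0,"y":0,"z":-0.03,"rx":0,"ry":0,"rz":0,"jaw":-1},{"x":0,"y":0,"z":-0.03,"rx":0,"ry":0,"rz":0,"jaw":-1},{"x":0,"y":0,"z":-0.03,"rx":0,"ry":0,"rz":0,"jaw":-1},{"x":0,"y":0,"z":0,"rx":0,"ry":0,"rz":0,"jaw":-1},{"x":0,"y":0,"z":0,"rx":0,"ry":0,"rz":0,"jaw":-1}]'
```

```text
time_s: 5.65
position: [0.5306, 0.244, 0.0743]
ee_rot: [-0.707, -0.0, -0.001, 0.707]
contact_force: [-0.4, -0.6, 0.0]
finger_gap: 0.001
time_s: 6.15
position: [0.5305, 0.2442, 0.0646]
ee_rot: [-0.707, -0.0, -0.0, 0.707]
contact_force: [1.4, 0.8, 1.9]
finger_gap: 0.005
```

```bash
python3 -m inch '[{"x":0,"y":0,"z":0.2,"rx":0,"ry":0,"rz":0,"jaw":-1},{"x":0,"y":0,"z":0.4,"rx":0,"ry":0,"rz":0,"jaw":-1},{"x":0,"y":0,"z":0.1,"rx":0,"ry":0,"rz":0,"jaw":-1},{"x":0,"y":0,"z":0,"rx":0,"ry":0,"rz":0,"jaw":-1},{"x":0,"y":0,"z":0,"rx":0,"ry":0,"rz":0,"jaw":-1}]'
python3 - <<'E'
from h import *
c=r.capture("wrist"); print(cap(c,"yellow",G["yellow"],.055),r.state()["position"])
E
```

```text
time_s: 6.65
position: [0.5294, 0.2438, 0.1332]
ee_rot: [0.707, -0.001, -0.001, -0.707]
contact_force: [-0.1, -0.3, -0.5]
finger_gap: -0.002
(2583, array([0.5293, 0.2445, 0.0656]), (0.5291, 0.2436, 0.0159)) [0.52884256 0.24363385 0.13232257]
```

Yellow is on but only about 6.4 mm down, so I'll press it a little deeper.

```bash
python3 -m inch '[{"x":0,"y":0,"z":-0.3,"rx":0,"ry":0,"rz":0,"jaw":-1},{"x":0,"y":0,"z":-0.28,"rx":0,"ry":0,"rz":0,"jaw":-1},{"x":0,"y":0,"z":-0.04,"rx":0,"ry":0,"rz":0,"jaw":-1},{"x":0,"y":0,"z":-0.04,"rx":0,"ry":0,"rz":0,"jaw":-1},{"x":0,"y":0,"z":-0.04,"rx":0,"ry":0,"rz":0,"jaw":-1},{"x":0,"y":0,"z":-0.03,"rx":0,"ry":0,"rz":0,"jaw":-1},{"x":0,"y":0,"z":0,"rx":0,"ry":0,"rz":0,"jaw":-1},{"x":0,"y":0,"z":0,"rx":0,"ry":0,"rz":0,"jaw":-1}]'; python3 -m inch '[{"x":0,"y":0,"z":0.2,"rx":0,"ry":0,"rz":0,"jaw":-1},{"x":0,"y":0,"z":0.4,"rx":0,"ry":0,"rz":0,"jaw":-1},{"x":0,"y":0,"z":0.1,"rx":0,"ry":0,"rz":0,"jaw":-1},{"x":0,"y":0,"z":0,"rx":0,"ry":0,"rz":0,"jaw":-1},{"x":0,"y":0,"z":0,"rx":0,"ry":0,"rz":0,"jaw":-1}]'
python3 - <<'E'
from h import *
c=r.capture("wrist"); print(cap(c,"yellow",G["yellow"],.055),r.state()["position"])
E
```

```text
time_s: 7.5
position: [0.5305, 0.2442, 0.0624]
ee_rot: [-0.707, -0.001, -0.001, 0.707]
contact_force: [-0.6, 0.8, 2.5]
finger_gap: 0.0
time_s: 8.0
position: [0.5301, 0.244, 0.1309]
ee_rot: [-0.707, -0.0, -0.0, 0.707]
contact_force: [0.1, -0.3, -0.4]
finger_gap: -0.003
(2591, array([0.5293, 0.2446, 0.0635]), (0.5294, 0.2435, 0.0161)) [0.52936206 0.24374495 0.12984072]
```

Yellow is now at about 63.5 mm, so it is down. On to green.

```bash
python3 -m inch '[{"x":-0.06,"y":-0.48,"z":0.02,"rx":0,"ry":0,"rz":0,"jaw":-1},{"x":-0.06,"y":-0.48,"z":0,"rx":0,"ry":0,"rz":0,"jaw":-1},{"x":-0.06,"y":-0.48,"z":0,"rx":0,"ry":0,"rz":0,"jaw":-1},{"x":-0.06,"y":-0.48,"z":0,"rx":0,"ry":0,"rz":0,"jaw":-1},{"x":-0.07,"y":-0.48,"z":0,"rx":0,"ry":0,"rz":0,"jaw":-1},{"x":-0.07,"y":-0.48,"z":0,"rx":0,"ry":0,"rz":0,"jaw":-1},{"x":-0.07,"y":-0.48,"z":0,"rx":0,"ry":0,"rz":0,"jaw":-1},{"x":-0.07,"y":-0.48,"z":0,"rx":0,"ry":0,"rz":0,"jaw":-1},{"x":-0.07,"y":-0.48,"z":0,"rx":0,"ry":0,"rz":0,"jaw":-1},{"x":-0.05,"y":-0.48,"z":0,"rx":0,"ry":0,"rz":0,"jaw":-1}]'; python3 -m inch '[{"x":0,"y":-0.06,"z":0,"rx":0,"ry":0,"rz":0,"jaw":-1},{"x":0,"y":0,"z":0,"rx":0,"ry":0,"rz":0,"jaw":-1},{"x":0,"y":0,"z":0,"rx":0,"ry":0,"rz":0,"jaw":-1}]'
python3 - <<'E'
from h import *
c=r.capture("wrist"); print(cap(c,"green",G["green"],.055),r.state()["position"])
E
```

```text
time_s: 9.05
position: [0.4642, -0.2372, 0.1311]
ee_rot: [-0.706, 0.001, 0.001, 0.708]
contact_force: [0.3, -0.1, -0.7]
finger_gap: -0.0
time_s: 9.35
position: [0.4653, -0.2407, 0.1319]
ee_rot: [-0.706, 0.001, 0.001, 0.708]
contact_force: [0.3, 0.3, 0.9]
finger_gap: 0.0
(2738, array([ 0.4661, -0.2396,  0.0722]), (0.466, -0.2404, 0.0159)) [ 0.46564242 -0.24034293  0.1322663 ]
```

```bash
python3 -m inch '[{"x":0,"y":0,"z":-0.3,"rx":0,"ry":0,"rz":0,"jaw":-1},{"x":0,"y":0,"z":-0.2,"rx":0,"ry":0,"rz":0,"jaw":-1},{"x":0,"y":0,"z":-0.05,"rx":0,"ry":0,"rz":0,"jaw":-1},{"x":0,"y":0,"z":-0.04,"rx":0,"ry":0,"rz":0,"jaw":-1},{"x":0,"y":0,"z":-0.04,"rx":0,"ry":0,"rz":0,"jaw":-1},{"x":0,"y":0,"z":0,"rx":0,"ry":0,"rz":0,"jaw":-1},{"x":0,"y":0,"z":0,"rx":0,"ry":0,"rz":0,"jaw":-1}]'; python3 -m inch '[{"x":0,"y":0,"z":-0.03,"rx":0,"ry":0,"rz":0,"jaw":-1},{"x":0,"y":0,"z":-0.03,"rx":0,"ry":0,"rz":0,"jaw":-1},{"x":0,"y":0,"z":-0.02,"rx":0,"ry":0,"rz":0,"jaw":-1},{"x":0,"y":0,"z":0,"rx":0,"ry":0,"rz":0,"jaw":-1},{"x":0,"y":0,"z":0,"rx":0,"ry":0,"rz":0,"jaw":-1}]'; python3 -m inch '[{"x":0,"y":0,"z":0.2,"rx":0,"ry":0,"rz":0,"jaw":-1},{"x":0,"y":0,"z":0.4,"rx":0,"ry":0,"rz":0,"jaw":-1},{"x":0,"y":0,"z":0.11,"rx":0,"ry":0,"rz":0,"jaw":-1},{"x":0,"y":0,"z":0,"rx":0,"ry":0,"rz":0,"jaw":-1},{"x":0,"y":0,"z":0,"rx":0,"ry":0,"rz":0,"jaw":-1}]'
python3 - <<'E'
from h import *
c=r.capture("wrist"); print(cap(c,"green",G["green"],.055),r.state()["position"])
E
```

```text
time_s: 10.1
position: [0.4668, -0.2422, 0.0715]
ee_rot: [0.707, 0.001, 0.001, -0.707]
contact_force: [-0.0, 0.9, 0.9]
finger_gap: -0.001
time_s: 10.6
position: [0.4663, -0.2424, 0.0625]
ee_rot: [0.707, 0.0, 0.0, -0.707]
contact_force: [0.5, 0.2, 1.4]
finger_gap: 0.002
time_s: 11.1
position: [0.4654, -0.2418, 0.1322]
ee_rot: [-0.707, 0.001, 0.0, 0.707]
contact_force: [-0.1, 0.8, -0.8]
finger_gap: 0.005
(2523, array([ 0.4661, -0.2397,  0.0636]), (0.4663, -0.2404, 0.0159)) [ 0.46499771 -0.24147722  0.13147172]
```

Green is down (72.2 to 63.6 mm). Moving up and clear, then a final check.

```bash
python3 -m inch '[{"x":0,"y":0,"z":0.4,"rx":0,"ry":0,"rz":0,"jaw":-1},{"x":0,"y":0,"z":0.4,"rx":0,"ry":0,"rz":0,"jaw":-1},{"x":0,"y":0,"z":0.3,"rx":0,"ry":0,"rz":0,"jaw":-1},{"x":0,"y":0,"z":0,"rx":0,"ry":0,"rz":0,"jaw":-1},{"x":0,"y":0,"z":0,"rx":0,"ry":0,"rz":0,"jaw":-1},{"x":0,"y":0,"z":0,"rx":0,"ry":0,"rz":0,"jaw":-1}]'
python3 - <<'E'
from h import *
for cam in ["scene","side"]:
    c=r.capture(cam); cv2.imwrite(f"pics/{cam}9.png",c["frame"][:,:,::-1])
    for n in G: print(cam,n,cap(c,n,G[n],.055))
print(r.state()["position"],r.state()["contact_force"])
E
```

```text
time_s: 11.75
position: [0.4651, -0.2414, 0.2406]
ee_rot: [-0.706, 0.001, 0.001, 0.708]
contact_force: [0.8, 0.9, -0.6]
finger_gap: 0.002
scene blue (137, array([ 0.4858, -0.1084,  0.0642]), (0.4849, -0.1081, 0.0173))
scene yellow (108, array([0.53  , 0.2401, 0.0642]), (0.5284, 0.2413, 0.0181))
scene green (134, array([ 0.4676, -0.2429,  0.0643]), (0.4672, -0.2431, 0.0162))
scene red (127, array([0.54  , 0.073 , 0.0745]), (0.5383, 0.0737, 0.0167))
side blue (132, array([ 0.4843, -0.1034,  0.0623]), (0.4853, -0.1047, 0.0177))
side yellow (250, array([0.5272, 0.2454, 0.0622]), (0.5275, 0.2434, 0.0177))
side green (33, array([ 0.4643, -0.2428,  0.0624]), (0.4648, -0.2408, 0.016))
side red (184, array([0.5381, 0.0779, 0.0723]), (0.539, 0.076, 0.0177))
[ 0.46499252 -0.24134847  0.24064497] [ 0.26985254  0.14708507 -0.09902428]
```

View pics/side9.png

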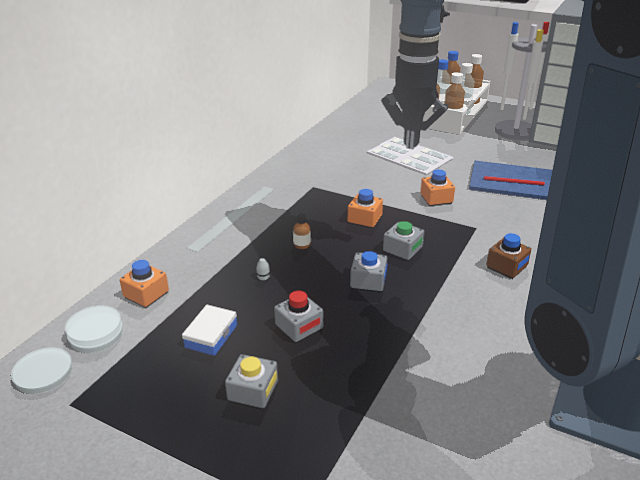

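The final side view shows the blue (258,369), yellow (365,251) and green (229,404) caps sitting low and red (300,298) still up. Nothing has moved and the hand is clear.

```bash
python3 -c "
from workcell import r
print(r.close_job())"
```

```text
the job is handed in; nothing more can be done
None
```

I pressed the blue, then yellow, then green key with the shut fingertips, raised the hand clear, and handed the job in at about 12 s.

- **Keys:** The last scene and side images put all three cap tops at about 62–64 mm, roughly 8–10 mm lower than at the start.
- **Red key:** It still stands at about 72–74 mm and was not touched.
- **Boxes and bystanders:** The measured box positions changed by no more than about 1 mm, which is within measurement noise. The oil bottle, objective and slide box look unmoved in the picture, though I did not re-measure them.
- **Second press on yellow:** My first press took yellow only about 6.4 mm down. I pressed it again, before going to green, to reach about 8.5 mm.
- **Disagreement:** The scene and side cameras differ by about 2 mm in height, which is their stated calibration error. Both show the same 8.5–10 mm drop.

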